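# Feel for the spacer's bore on the rod and hold it bore-up

### The job

One end of the aluminium spacer is bored deep to go over the rod of the stand; the other end has only a shallow recess that looks the same. Find the bore by feel: without forcing, try the spacer on the free end of the horizontal rod until it slips on by about 2 cm, then draw it off, turn it so that the bore faces straight up, and finish while holding it in the gripper, without moving, about 20 cm above the open bench in front of the laser unit, so that I can put a drop of adhesive into the bore. Leave the other things on the bench where they are.

Things in the scene. Friction and masses are not known exactly. Their poses are not given: they have to be found in the camera images.
- spacer_center (a point): Centre of the loose aluminium spacer, 66 mm long (x axis), 0.16 kg; starts lying level on a flat, this point 18 mm up, any yaw. Middle 30 mm: square wrench section 36 x 36 mm, flats facing y and z; either side a round end 30 mm across, 18 mm long. Each end face shows a 16 mm round opening: one a blind bore 30 mm deep, the other a recess 3 mm deep; which is at +x is not told.
- rod_tip (a point): Centre of the free end of the stand's fixed, level steel rod, 105 mm above the bench; +y points out of the free end, away from the stand, z is up. The rod is 12 mm thick, the last 4 mm tapering to 6 mm; 82 mm of it stand free, from this tip back to the clamp.
- rod_stand: The stand, fixed and rigid on the black mat: base plate 50 x 70 x 10 mm, 12 mm upright post, dark right-angle clamp (24 x 26 mm, top 117 mm above the bench) with two screws reaching 27 mm out on its +x side. Origin under the post, 95 mm behind the rod tip and 5 mm above the bench; axes as the rod tip's.
- tape_roll: Bystander: roll of amber tape lying flat, 56 mm across, 12 mm high, origin at the centre of its underside. To its left stands a fixed monitor, an upright screen 0.09 to 0.38 m above the bench that runs obliquely from about (0.12, -0.02) near the robot to about (0.54, 0.24): keep the arm's elbow clear of it.
- cutters: Bystander: flush cutters lying flat, 142 mm long along its y axis, 45 mm wide, 11 mm high.
- ferrule_jar: Bystander: small upright jar, 54 mm across, 58 mm high, origin at the centre of its underside.
- solder_spool: Bystander: spool of solder standing on its flange, 53 mm across, 40 mm high, origin at the centre of its underside.
- marker: Bystander: marker pen lying, 128 mm long along its y axis, 13 mm thick. Behind it stands the fixed laser unit on its finned heat sink, 0.27 m high, front faces from x = 0.63, from y = -0.02 to -0.37: keep the wrist clear of it.
- tweezers: Bystander: steel tweezers lying, 120 mm long along its y axis, 10 mm high.
Things that resemble listed ones, but are neither listed nor needed, are in the scene too. Of the things that look like the part that bears spacer_center, take the one that is farthest to the robot's right at the start.

How it is judged:
On the way:
1. the spacer is slipped onto the free end of the rod, the rod at least 13 mm inside its bore (distance between rod_tip and spacer_center below 0.02 m and angle between the x axis of spacer_center and the y axis of rod_tip, either way round below 0.3 rad), for 0.2 s.
At the end, for the whole second after the job is handed in: The spacer is held still in the gripper with its deep bore facing up within 20 degrees, its centre 0.15 to 0.35 m above the bench, over the bench in front of the laser unit (x 0.30 to 0.63 m, y above -0.42 m), clear of the rod and carried by nothing but the fingers (angle between spacer_center's own x axis and vertical below 0.35 rad and height (world z) of spacer_center between 0.15 and 0.35 m and world x of spacer_center between 0.3 and 0.63 m and world y of spacer_center above -0.42 m and contact force between the fingers and spacer above 1 N and contact force between spacer and rod_stand below 0.3 N and linear speed of spacer below 0.03 m/s); the arm keeps its last pose, push and grip.
It fails at once if the spacer is forced against the stand (more than 40 N) (contact force between spacer and rod_stand above 40 N).
It fails at once if a bystander is pushed more than 4 cm from its place (distance of any of tape_roll, cutters, ferrule_jar, solder_spool, marker, tweezers from where it was at the start of the episode above 0.04 m).
It also fails if it takes over 70 s, if anything falls off the work surface, if the arm or the gripper's body presses on something with over 40 N, if the wrist force passes 120 N, or if a joint passes its speed limit or range.

### The arm

A 7-joint arm with a two-finger parallel gripper is mounted at the origin on a cart in front of the work surface, level with it; the furniture and walls round the work are solid. World frame = base frame: x ahead of the robot, y to its left, z up, the work surface at z = 0. Lengths are in m, angles in rad, forces in N, time in s.
With the tool pointing down it reaches from about 0.4 to 0.85 m from the base axis. Payload 4.5 kg.
Tool frame: the origin (TCP) lies midway between the tips of the shut fingers; the grasp point (between the pads) lies robot.grip_depth behind it (robot.grip_depth is the distance from the TCP to the grasp point, in m); z points along the fingers, y is the line along which they close (so a half turn about z gives the same grasp; the last joint's range is limited). The gripper opens to 88 mm and grips with 3 to 60 N. Pads are 18 mm wide; open, the fingers measure 123 mm over their backs; the gripper's body (75 mm by 187 mm) begins 45 mm behind the grasp point.
Start: joints at [1.138, 0.689, -0.195, 1.565, 0.157, 0.902, -0.215], TCP at [0.281, -0.558, 0.239] pointing down, gripper open.
Joint ranges: [-3.01, 3.01], [-0.46, 2.08], [-1.47, 1.51], [0.13, 2.56], [-1, 4.14], [0.04, 2.09], [-2.66, 2.66]. Speed limits (rad/s): [2.57, 2.57, 3.14, 3.14, 3.14, 3.14, 3.14].

### API

Orientations are given as a unit quaternion [x, y, z, w].
In Python, from workcell import robot gives the robot as it stands.
- The arm moves only by the tool step_arm, never from a script. Its argument "rows" is a list of rows, each a list of 7 numbers: the shift along the tool's x, y, z in mm, then the turn, a rotation vector about the tool's x, y, z in rad, then the opening in per cent of the stroke, from 0 (shut) to 100 (fully open). In form: [[x, y, z, ax, ay, az, claw], ...]. A call has 1 to 8 rows; each row is the pose to reach, as a shift and turn from the pose commanded when the call began, along the tool's axes at that moment; what a row does not reach only later rows make up. A row lasts 1/12 s, in which the tool goes at most 41.7 mm and 7.16 degrees, less where a joint would pass 70% of its speed; a pose out of reach is approached as far as the arm can. A call with a gripper value outside its range is refused whole. The fingers move at their own pace and stop on an object; "grip_force" is the grip in N (left out, the last holds). Time passes only in rows, so rows that repeat a pose let the fingers close. It gives the time, the measured TCP pose, the force, the opening and the grip force at its end, in the units of the state.
- robot.state(): the state, without advancing time (a new reading comes with each control period).
- robot.snapshot(name): name is "side" or "top" or "wrist"; returns the picture (400x640x3 uint8, blue, green, red); there is no depth.
- robot.get_calibration(name): a dict with "fov_y" (degrees; the focal length in pixels is half the picture's height over the tangent of half this angle, whatever the lens; pixels are square), "cx", "cy" (the principal point, pixels), "D" ([k1, k2, p1, p2, k3] as OpenCV has them; the pictures are not rectified), "R" (3x3) and "t" (3): a world point X has camera coordinates R X + t; the wrist camera has in their place "T_tool_cam" (4x4, takes a point from camera to tool coordinates, whose origin is the TCP and whose axes are the flange's). Camera axes: x right, y down, z forward; pixel columns grow to the right and rows downward; lengths in m; the calibration is good to about 2 mm. A picture is of the moment at which its call begins: read the wrist's pose just before it. get_calibration takes no time and is no camera call.
- robot.close_job(): hands the job in; it is judged then, once.
The state is a dict: "time_s": time; "joints": joint angles; "qvel": joint speeds; "joint_efforts": joint torques, N m; "position": TCP position; "ee_rot": TCP orientation; "wrist_force": force on the tool from outside, world axes, zero at the start; "moment": the same for the moment, N m; "opening": finger opening in m; "grasp_force": force on a finger pad.
Only numpy, scipy, OpenCV 4.12 (cv2) and the standard library are available. Lean on these libraries where they do the work, as an engineer would, in place of code of your own. Each camera call takes 0.05 s, during which the arm holds its last target. There are 200 camera calls.

## Working session

There is one attempt and no reset: what is moved stays moved. The work goes in short steps, Python scripts to look and compute and a tool call to move; the robot and the scene stay as the last step left them, time stands still between calls to the robot, and variables do not carry over. Pictures are saved under pics/ and viewed, at most 10 in all, crops included, and the job is handed in when it is done.

Besides the shell and the picture viewer there is one more tool, called after "Request:" by a JSON object that holds its "fn" and its "kwargs", one argument or row to a line. step_arm: Moves the arm, as the interface text tells. Its arguments: {"type":"object","properties":{"rows":{"type":"array","items":{"type":"array","items":{"type":"number"}}},"grip_force":{"type":"number"}},"required":["rows"]}

```bash
ls; mkdir -p pics; cat > look.py <<'E'
import sys,cv2
from workcell import robot
E
python3 - <<'E'
from workcell import robot
import cv2,numpy as np
print(robot.state()); print(robot.grip_depth)
for n in ("top","side","wrist"):
    im=robot.snapshot(n); cv2.imwrite(f"pics/{n}0.png",im); c=robot.get_calibration(n); print(n,{k:np.round(v,4).tolist() for k,v in c.items()})
E
```

```text
pics
{'time_s': 0.0, 'joints': array([ 1.13778189,  0.68999786, -0.19452605,  1.56632919,  0.15732004,
        0.9024502 , -0.21509629]), 'qvel': array([ 0.00078067, -0.00039133,  0.00084864, -0.00017435, -0.00205904,
       -0.00012867,  0.00055081]), 'joint_efforts': array([ 1.25112238e-04, -5.27569091e+01, -1.26703631e+00, -1.53426558e+01,
       -5.26219199e-02,  6.56638818e-03,  1.99475012e-04]), 'position': array([ 0.28096235, -0.55760275,  0.23790561]), 'ee_rot': array([ 9.72871090e-01,  2.31346148e-01, -2.69300881e-04, -8.53695708e-04]), 'wrist_force': array([0.41858521, 0.52569169, 0.76050755]), 'moment': array([-0.03362843,  0.0595033 , -0.00896356]), 'grasp_force': 0.0, 'opening': 0.08817996017027348}
0.0187
top {'fov_y': 53.9204, 'cx': 317.6289, 'cy': 196.7932, 'D': [-0.0152, 0.0, 0.0, 0.0, 0.0], 'R': [[-0.0173, -0.9998, 0.003], [-0.9883, 0.0167, -0.1513], [0.1513, -0.0056, -0.9885]], 't': [-0.1853, 0.48, 0.8973]}
side {'fov_y': 49.2768, 'cx': 312.2707, 'cy': 196.113, 'D': [-0.0305, 0.0, 0.0, 0.0, 0.0], 'R': [[0.9939, 0.1083, 0.0196], [0.0703, -0.4879, -0.8701], [-0.0846, 0.8662, -0.4925]], 't': [-0.4712, -0.0555, 1.1869]}
wrist {'fov_y': 69.3151, 'cx': 322.5016, 'cy': 196.3752, 'D': [-0.0075, 0.0, 0.0, 0.0, 0.0], 'T_tool_cam': [[0.0002, -0.946, -0.3242, 0.0839], [1.0, -0.0001, 0.0007, -0.0012], [-0.0007, -0.3242, 0.946, -0.1457], [0.0, 0.0, 0.0, 1.0]]}
```

View pics/top0.png

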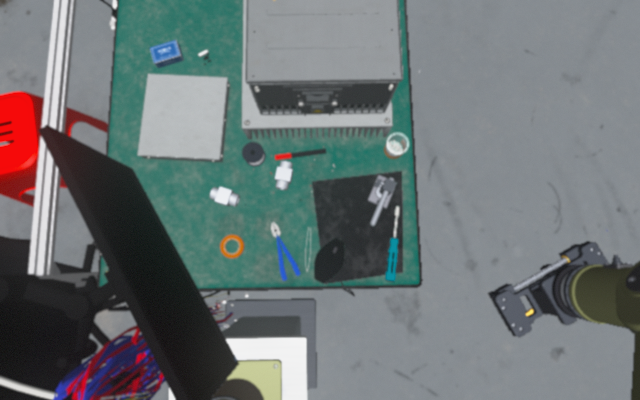

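View pics/side0.png

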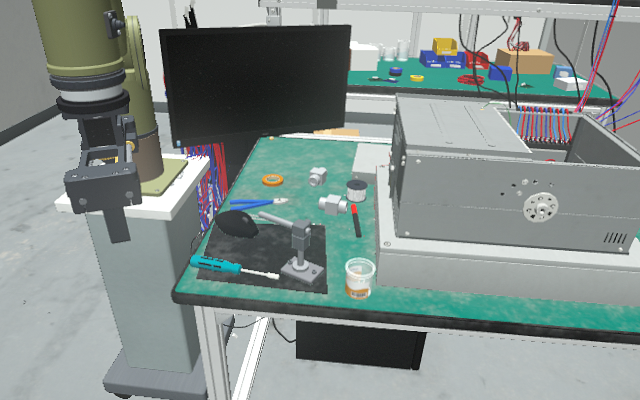

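Top view: there are two spacer lookalikes, at (284,174) and (224,196). The farthest to the robot's right is (284,174). The stand is at about (382,190). I'll check both in close crops.

```bash
python3 - <<'E'
import cv2,numpy as np
t=cv2.imread("pics/top0.png");s=cv2.imread("pics/side0.png")
a=cv2.resize(t[145:215,260:310],None,fx=8,fy=8,interpolation=cv2.INTER_CUBIC)
b=cv2.resize(t[165:235,355:405],None,fx=8,fy=8,interpolation=cv2.INTER_CUBIC)
cv2.imwrite("pics/crop1.png",np.hstack([a,b]))
c=s[160:300,230:390];cv2.imwrite("pics/crop2.png",cv2.resize(c,None,fx=4,fy=4,interpolation=cv2.INTER_CUBIC))
E
```

```text
(no output)
```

View pics/crop1.png

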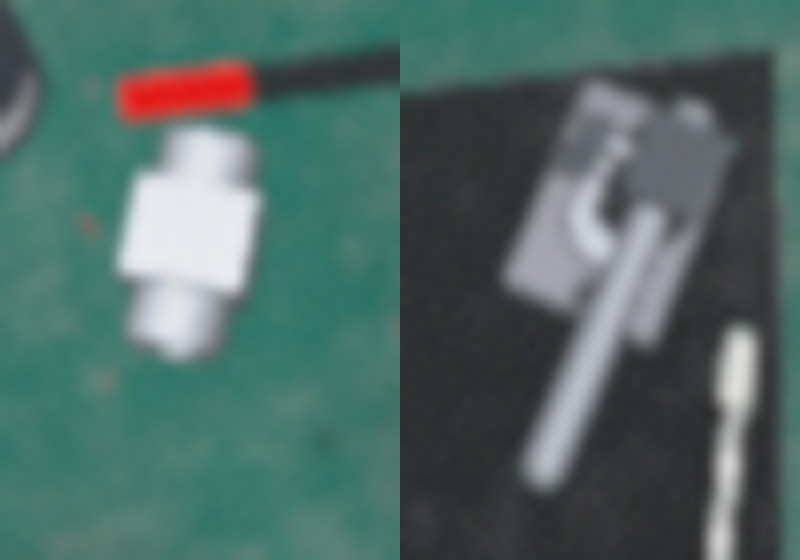

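View pics/crop2.png

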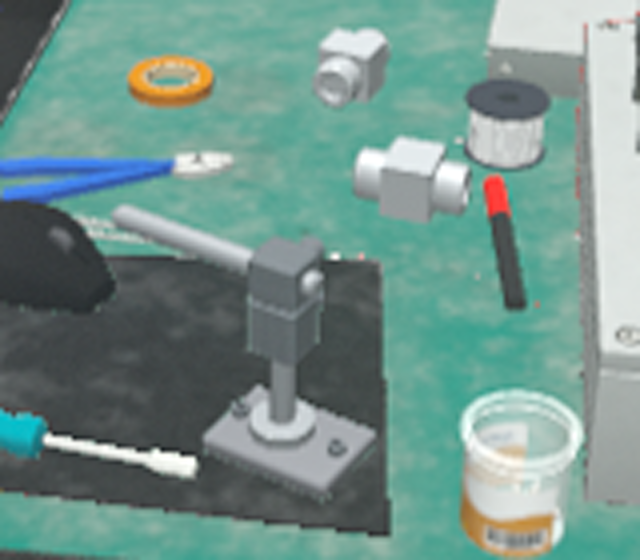

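Crops: the chosen spacer's top flat is centred at top px (283.7,174), with its axis running toward the marker's red end. The rod tip is at top px (372.5,225) and side px (259,213.5). The clamp end is at top (386,192) and side (292.5,225).

```bash
cat > h.py <<'E'
import numpy as np,cv2
from workcell import robot
from scipy.spatial.transform import Rotation as Rn
from scipy.optimize import least_squares
def cal(n,st=None):
    c=robot.get_calibration(n);f=200/np.tan(np.radians(c["fov_y"])/2)
    K=np.array([[f,0,c["cx"]],[0,f,c["cy"]],[0,0,1.]])
    if n=="wrist":
        T=np.eye(4);T[:3,:3]=Rn.from_quat(st["ee_rot"]).as_matrix();T[:3,3]=st["position"]
        W=np.linalg.inv(T@np.array(c["T_tool_cam"]));R,t=W[:3,:3],W[:3,3]
    else: R,t=np.array(c["R"]),np.array(c["t"])
    return K,np.array(c["D"],float),R,t
def proj(C,X):
    K,D,R,t=C;return cv2.projectPoints(np.reshape(X,(-1,1,3)).astype(float),cv2.Rodrigues(R)[0],t,K,D)[0][:,0]
def ray(C,p):
    K,D,R,t=C;u=cv2.undistortPoints(np.array([[p]],float),K,D)[0,0];return -R.T@t,R.T@np.array([u[0],u[1],1])
def onz(C,p,z):
    o,d=ray(C,p);return o+d*(z-o[2])/d[2]
def tri(obs,x0):
    return least_squares(lambda X:np.concatenate([proj(C,X)[0]-p for C,p in obs]),x0)
E
python3 - <<'E'
from h import *
T=cal("top");S=cal("side")
f=lambda x,y,ox,oy,s:((x+.5)/s-.5+ox,(y+.5)/s-.5+oy)
for c in [(138,172),(260,190),(242,292),(120,272)]: print("sq",onz(T,f(*c,260,145,8),.036))
print("ends",onz(T,f(210,128,260,145,8),.018),onz(T,f(180,355,260,145,8),.018))
tt=f(143,478,355,165,8);tb=f(250,215,355,165,8)
for a,b in ((tt,f(118,215,230,160,4)),(tb,f(250,262,230,160,4))):
    r=tri([(T,a),(S,b)],[.4,-.3,.1]);print("tri",r.x,r.cost,"onz",onz(T,a,.105),onz(S,b,.105))
for n,p in dict(marker0=(276,157),marker1=(326,151),spool=(253,153),cut0=(274,226),cut1=(290,279),tw0=(308,228),tw1=(308,272),jar=(397,145),mouse=(330,258),sp2=(224,196),screwtip=(397,208)).items(): print(n,onz(T,p,.01).round(3))
print("base px",[onz(T,f(*q,355,165,8),.01).round(3) for q in [(190,78),(105,280),(250,345)]])
print(proj(cal("wrist",robot.state()),[0.5,-.1,0]))
E
```

```text
sq [ 0.55333445 -0.09657067  0.036     ]
sq [ 0.54717756 -0.13322031  0.036     ]
sq [ 0.51606333 -0.12760928  0.036     ]
sq [ 0.52277182 -0.09114045  0.036     ]
ends [ 0.57105602 -0.11692813  0.018     ] [ 0.5004098  -0.10746353  0.018     ]
tri [ 0.40378956 -0.31130334  0.10554165] 0.005499908699748519 onz [ 0.40366676 -0.31142304  0.105     ] [ 0.40370614 -0.3104089   0.105     ]
tri [ 0.47364867 -0.34383146  0.10656228] 0.6004116380275468 onz [ 0.47574023 -0.34375068  0.105     ] [ 0.47208923 -0.34198358  0.105     ]
marker0 [ 0.583 -0.092  0.01 ]
marker1 [ 0.596 -0.216  0.01 ]
spool [ 0.594 -0.035  0.01 ]
cut0 [ 0.411 -0.087  0.01 ]
cut1 [ 0.285 -0.125  0.01 ]
tw0 [ 0.405 -0.169  0.01 ]
tw1 [ 0.3   -0.168  0.01 ]
jar [ 0.608 -0.394  0.01 ]
mouse [ 0.332 -0.221  0.01 ]
sp2 [0.487 0.035 0.01 ]
screwtip [ 0.45  -0.387  0.01 ]
base px [array([ 0.534, -0.344,  0.01 ]), array([ 0.472, -0.316,  0.01 ]), array([ 0.451, -0.359,  0.01 ])]
[[ -10.38098726 -261.74068221]]
```

```bash
cat >> h.py <<'E'
def Rdown(yaw): # tool x at yaw (deg), z down
    c,s=np.cos(np.radians(yaw)),np.sin(np.radians(yaw));return np.array([[c,s,0],[s,-c,0],[0,0,-1.]])
def rel(p0,R0,p1,R1):
    print("row",np.round(R0.T@(np.array(p1)-p0)*1e3,1),Rn.from_matrix(R0.T@R1).as_rotvec().round(4))
def cur():
    s=robot.state();return s,s["position"],Rn.from_quat(s["ee_rot"]).as_matrix()
E
python3 - <<'E'
from h import *
s,p,R=cur()
for p1,y in (((.40,-.34,.26),82),((.43,-.20,.24),132),((.47,-.10,.22),170.3)):
    R1=Rdown(y);rel(p,R,p1,R1);p,R=np.array(p1),R1
E
```

```text
row [ 204.3 -140.9  -21.7] [-1.400e-03 -6.000e-04 -9.643e-01]
row [142.8  10.2  20. ] [ 0.      0.     -0.8727]
row [47.5 96.6 20. ] [ 0.      0.     -0.6685]
```

Request:
{"fn": "step_arm", "kwargs": {
  "rows": [
    [204,-141,-22,0,0,-0.964,75],
    [204,-141,-22,0,0,-0.964,75],
    [204,-141,-22,0,0,-0.964,75],
    [204,-141,-22,0,0,-0.964,75],
    [204,-141,-22,0,0,-0.964,75],
    [204,-141,-22,0,0,-0.964,75],
    [204,-141,-22,0,0,-0.964,75],
    [204,-141,-22,0,0,-0.964,75]
  ]
}}

```text
time_s: 0.82
position: [0.402, -0.3372, 0.2612]
ee_rot: [0.751, 0.661, 0.001, 0.0]
wrist_force: [-1.1, -0.3, 0.2]
opening: 0.0661
grasp_force: 0.0
```

Request:
{"fn": "step_arm", "kwargs": {
  "rows": [
    [143,10,20,0,0,-0.873,75],
    [143,10,20,0,0,-0.873,75],
    [143,10,20,0,0,-0.873,75],
    [143,10,20,0,0,-0.873,75],
    [143,10,20,0,0,-0.873,75],
    [143,10,20,0,0,-0.873,75],
    [143,10,20,0,0,-0.873,75],
    [143,10,20,0,0,-0.873,75]
  ]
}}

```text
time_s: 1.48
position: [0.4296, -0.2001, 0.2404]
ee_rot: [0.405, 0.914, 0.0, -0.0]
wrist_force: [-1.3, -0.3, -0.1]
opening: 0.0662
grasp_force: 0.0
```

```bash
python3 - <<'E'
from h import *
s,p,R=cur();print(s["time_s"],p,s["joints"].round(2),s["wrist_force"],np.degrees(np.arctan2(R[1,0],R[0,0])))
rel(p,R,(.47,-.10,.22),Rdown(170.3))
E
```

```text
1.4833 [ 0.42963315 -0.20013755  0.24043186] [ 0.79  0.57 -0.71  1.99  0.52  0.78  0.51] [-1.28490503 -0.31971386 -0.0828481 ] 132.18668271231024
row [47.1 97.2 20.5] [ 2.000e-04 -8.000e-04 -6.652e-01]
```

Request:
{"fn": "step_arm", "kwargs": {
  "rows": [
    [47,97,20,0,0,-0.665,75],
    [47,97,20,0,0,-0.665,75],
    [47,97,20,0,0,-0.665,75],
    [47,97,20,0,0,-0.665,75],
    [47,97,20,0,0,-0.665,75],
    [47,97,20,0,0,-0.665,75],
    [47,97,20,0,0,-0.665,75]
  ]
}}

```text
time_s: 2.07
position: [0.4703, -0.1004, 0.2204]
ee_rot: [0.087, 0.996, 0.0, -0.0]
wrist_force: [0.4, 0.9, -0.5]
opening: 0.0661
grasp_force: 0.0
```

```bash
python3 - <<'E'
from h import *
s,p,R=cur();print(s["time_s"],p,s["joints"].round(2),s["wrist_force"],np.degrees(np.arctan2(R[1,0],R[0,0])))
im=robot.snapshot("wrist");cv2.imwrite("pics/w1.png",im)
C=cal("wrist",s);u=np.array([.985,-.17,0])
for q in ([.535,-.112,.036],np.array([.535,-.112,.018])+.033*u,np.array([.535,-.112,.018])-.033*u):print(proj(C,q))
s2=robot.snapshot("side");cv2.imwrite("pics/side1.png",s2)
E
```

```text
2.0667 [ 0.47033973 -0.10038219  0.22037535] [ 0.64  0.65 -0.86  1.99  0.68  0.81  0.79] [ 0.44071251  0.86402551 -0.49784156] 169.965839095747
[[322.08859058 225.72415644]]
[[322.22476517 242.50943789]]
[[321.99747313 196.08950659]]
```

View pics/w1.png

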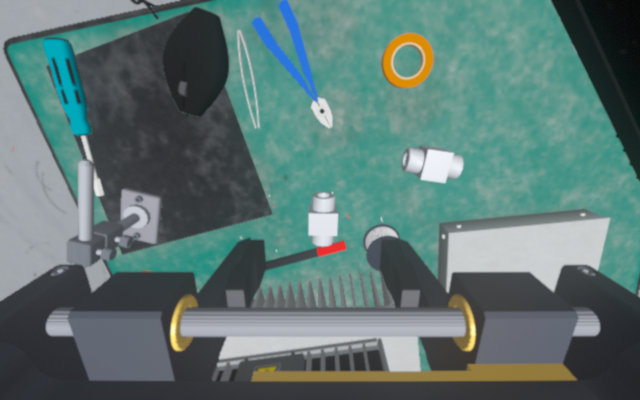

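View pics/side1.png

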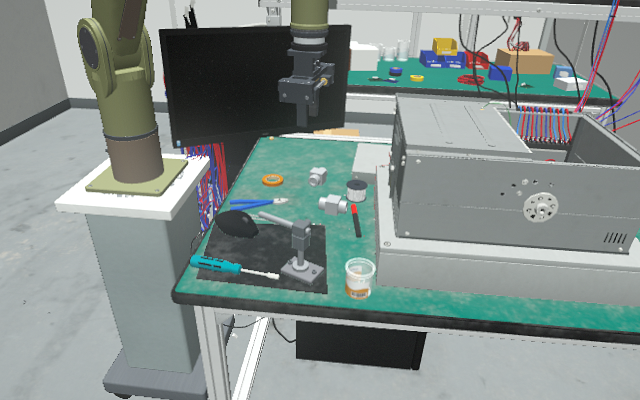

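Wrist view: spacer square at about (323,223), near end at (323,195), rod tip at (85,163). The elbow is on the right, clear of the monitor. Next I'll refine with segmentation.

```bash
python3 - <<'E'
from h import *
s,p,R=cur();C=cal("wrist",s);T=cal("top");S=cal("side")
im=cv2.imread("pics/w1.png")
print("pred rod",proj(C,[[.4038,-.3113,.105],[.474,-.3437,.105]]))
for n,CC,f,b in (("w",C,"w1",(300,185,350,255)),("t",T,"top0",(268,155,300,195))):
    x0,y0,x1,y1=b;g=cv2.imread(f"pics/{f}.png")[y0:y1,x0:x1].astype(int)
    m=((g.min(2)>140)).astype(np.uint8);k,l,st,ce=cv2.connectedComponentsWithStats(m);i=1+st[1:,4].argmax()
    r=cv2.minAreaRect(np.argwhere(l==i)[:,::-1].astype(np.float32));print(n,st[i],ce[i]+[x0,y0],r)
c=im[140:260,60:130];d=im[180:260,295:355]
cv2.imwrite("pics/crop3.png",np.hstack([cv2.resize(c,(350,600),interpolation=2),cv2.resize(d,(450,600),interpolation=2)]))
E
```

```text
pred rod [[ 85.06647346 163.52094751]
 [ 85.50601638 236.42895278]]
w [   8    7   31   55 1284] [322.73442368 220.21495327] ((23.0, 34.0), (54.0, 30.0), 90.0)
t [  7   6  17  29 358] [283.13407821 174.33519553] ((15.0, 20.0), (28.0, 16.0), 90.0)
```

View pics/crop3.png

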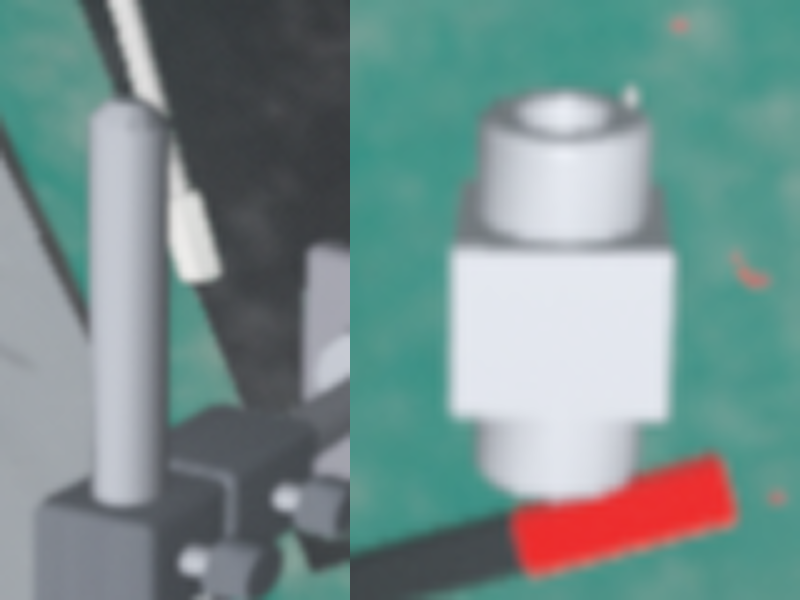

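```bash
python3 - <<'E'
from h import *
s,p,R=cur();C=cal("wrist",s)
f=lambda x,y,ox,oy,k:((x+.5)/k-.5+ox,(y+.5)/k-.5+oy)
q=np.array([onz(C,f(*c,295,180,7.5),.036) for c in [(449,248),(674,248),(668,418),(450,416)]]);print(q.round(4),q.mean(0))
a=q[2]-q[1]+q[3]-q[0];b=q[0]-q[1]+q[3]-q[2];print("yaw",np.degrees(np.arctan2(a[1],a[0])),np.degrees(np.arctan2(-b[0],b[1])))
t=onz(C,f(129,110,60,140,5),.105);e=onz(C,f(127.5,490,60,140,5),.105);d=t-e;print(t,e,np.degrees(np.arctan2(d[1],d[0])))
E
```

```text
[[ 0.5249 -0.0701  0.036 ]
 [ 0.5313 -0.0337  0.036 ]
 [ 0.562  -0.0381  0.036 ]
 [ 0.5551 -0.0742  0.036 ]] [ 0.54333578 -0.05403661  0.036     ]
yaw -7.885451333632494 169.59207216661693
[ 0.40216464 -0.31020538  0.105     ] [ 0.4751589  -0.34468641  0.105     ] 154.71488607753395
```

```bash
python3 - <<'E'
from h import *
s,p,R=cur();C=cal("wrist",s)
f=lambda x,y,ox,oy,k:((x+.5)/k-.5+ox,(y+.5)/k-.5+oy)
q=np.array([onz(C,f(c[0]-350,c[1],295,180,7.5),.036) for c in [(449,248),(674,248),(668,418),(450,416)]]);print(q.round(4),q.mean(0))
a=q[2]-q[1]+q[3]-q[0];b=q[0]-q[1]+q[3]-q[2];print("yaw",np.degrees(np.arctan2(a[1],a[0])),np.degrees(np.arctan2(-b[0],b[1])))
for z in (.10,.004): rel(p,R,(.533,-.1115,z),Rdown(170.5))
E
```

```text
[[ 0.5148 -0.1266  0.036 ]
 [ 0.5213 -0.0903  0.036 ]
 [ 0.5516 -0.0962  0.036 ]
 [ 0.5448 -0.1323  0.036 ]] [ 0.53311202 -0.11137319  0.036     ]
yaw -10.888473094485299 169.60637886012643
row [-63.6   0.3 120.6] [-0.     -0.0003 -0.0111]
row [-63.6   0.3 216.6] [-0.     -0.0003 -0.0111]
```

Request:
{"fn": "step_arm", "kwargs": {
  "rows": [
    [-64,0,120,0,0,0,75],
    [-64,0,120,0,0,0,75],
    [-64,0,120,0,0,0,75],
    [-64,0,120,0,0,0,75],
    [-64,0,120,0,0,0,75],
    [-64,0,195,0,0,0,75],
    [-64,0,195,0,0,0,75],
    [-64,0,195,0,0,0,75]
  ]
}}

```text
time_s: 2.83
position: [0.5303, -0.1116, 0.0232]
ee_rot: [0.087, 0.996, -0.001, -0.003]
wrist_force: [-0.1, -1.0, -0.1]
opening: 0.0662
grasp_force: 0.0
```

Request:
{"fn": "step_arm", "kwargs": {
  "rows": [
    [0,0,10,0,0,0,75],
    [0,0,20,0,0,0,75],
    [0,0,20,0,0,0,75],
    [0,0,20,0,0,0,75]
  ]
}}

```text
time_s: 3.17
position: [0.5342, -0.1115, 0.0069]
ee_rot: [0.086, 0.996, -0.0, 0.001]
wrist_force: [0.6, -0.7, 1.3]
opening: 0.066
grasp_force: 0.0
```

Request:
{"fn": "step_arm", "kwargs": {
  "rows": [
    [0,0,0,0,0,0,0],
    [0,0,0,0,0,0,0],
    [0,0,0,0,0,0,0],
    [0,0,0,0,0,0,0],
    [0,0,0,0,0,0,0],
    [0,0,0,0,0,0,0],
    [0,0,0,0,0,0,0],
    [0,0,0,0,0,0,0]
  ],
  "grip_force": 30
}}

```text
time_s: 3.83
position: [0.5337, -0.1114, 0.006]
ee_rot: [0.086, 0.996, -0.0, 0.0]
wrist_force: [-0.5, -0.8, 3.7]
opening: 0.0355
grasp_force: 29.9
```

Request:
{"fn": "step_arm", "kwargs": {
  "rows": [
    [0,0,-30,0,0,0,0],
    [0,0,-70,0,0,0,0],
    [0,0,-110,0,0,0,0],
    [0,0,-150,0,0,0,0],
    [0,0,-190,0,0,0,0],
    [0,0,-190,0,0,0,0],
    [0,0,-190,0,0,0,0]
  ]
}}

```text
time_s: 4.42
position: [0.5346, -0.1116, 0.1974]
ee_rot: [0.087, 0.996, -0.0, 0.002]
wrist_force: [-0.4, 1.0, -3.6]
opening: 0.0354
grasp_force: 29.9
```

```bash
python3 - <<'E'
from h import *
s,p,R=cur();print(s["joints"].round(2))
d=np.array([np.cos(np.radians(154.8)),np.sin(np.radians(154.8)),0]);t=np.array([.4035,-.311,.093])
for z in (.196,.093): rel(p,R,t+d*.060+[0,0,z-.093],Rdown(154.8))
E
```

```text
[ 0.59  0.75 -0.81  1.83  0.71  0.87  0.83]
row [ 152.6 -203.3    0.8] [0.0004 0.0039 0.2665]
row [ 153.  -203.3  103.8] [0.0004 0.0039 0.2665]
```

Request:
{"fn": "step_arm", "kwargs": {
  "rows": [
    [153,-203,0,0,0,0.266,0],
    [153,-203,0,0,0,0.266,0],
    [153,-203,0,0,0,0.266,0],
    [153,-203,0,0,0,0.266,0],
    [153,-203,0,0,0,0.266,0],
    [153,-203,0,0,0,0.266,0],
    [153,-203,0,0,0,0.266,0],
    [153,-203,0,0,0,0.266,0]
  ]
}}

```text
time_s: 5.08
position: [0.3434, -0.287, 0.1936]
ee_rot: [0.221, 0.975, 0.0, -0.003]
wrist_force: [0.8, 0.9, -1.7]
opening: 0.0356
grasp_force: 29.9
```

Request:
{"fn": "step_arm", "kwargs": {
  "rows": [
    [0,0,35,0,0,0,0],
    [0,0,70,0,0,0,0],
    [0,0,102,0,0,0,0],
    [0,0,102,0,0,0,0],
    [0,0,102,0,0,0,0],
    [0,0,102,0,0,0,0]
  ]
}}

```text
time_s: 5.58
position: [0.3492, -0.2841, 0.0944]
ee_rot: [0.217, 0.976, 0.0, 0.0]
wrist_force: [0.2, -0.4, -1.4]
opening: 0.0361
grasp_force: 29.9
```

```bash
python3 - <<'E'
from h import *
s,p,R=cur();print(s["time_s"],p,s["joints"].round(2),s["wrist_force"],R[:,0],np.degrees(np.arctan2(R[1,0],R[0,0])))
a=robot.snapshot("top")[160:240,340:410];b=robot.snapshot("side")[160:240,210:310]
cv2.imwrite("pics/crop4.png",np.hstack([cv2.resize(a,None,fx=5,fy=5,interpolation=2),cv2.resize(b,None,fx=4.5,fy=5,interpolation=2)[:, :450]]))
tip=np.array([.4035,-.311,.105]);d=np.array([np.cos(np.radians(154.8)),np.sin(np.radians(154.8)),0])
print("shift to tip along axes (tool mm)",R.T@(tip-(p+[0,0,.012]))*1e3)
E
```

```text
5.5833 [ 0.34921534 -0.28406223  0.09437843] [ 0.91  0.79 -0.53  2.19  1.03  0.43  0.67] [ 0.21316467 -0.38652859 -1.35592647] [-9.06187025e-01  4.22876501e-01 -7.35717659e-04] 154.98366608199748
shift to tip along axes (tool mm) [-60.58239005  -1.45624274   1.4216765 ]
```

View pics/crop4.png

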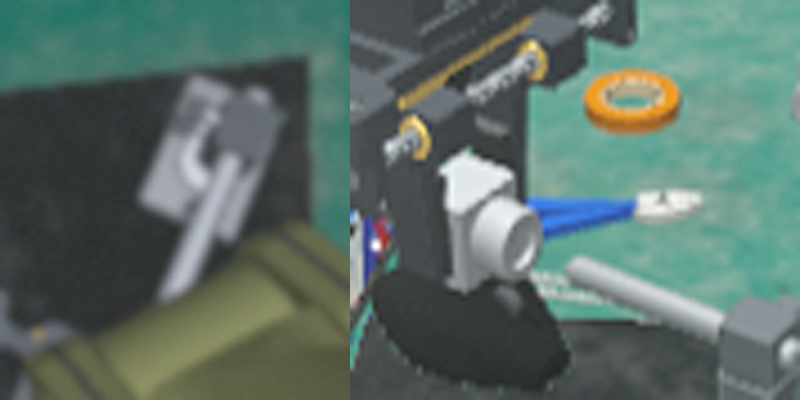

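Side crop: the spacer's open face is at side px (248,208), in line with the rod tip at about (259.3,213.5), and the gap is roughly 25 mm. I'll check the alignment numerically.

```bash
python3 - <<'E'
from h import *
s,p,R=cur();S=cal("side")
c=p+[0,0,.012];print("face pred",proj(S,c-R[:,0]*.033)," obs 247.8 208.0")
print("tip pred",proj(S,[.4035,-.311,.105]),"1mm tool y",proj(S,np.array([.4035,-.311,.105])+R[:,1]*.001),"1mm x",proj(S,np.array([.4035,-.311,.105])+R[:,0]*.001))
E
```

```text
face pred [[247.89582157 208.37151185]]  obs 247.8 208.0
tip pred [[258.95268079 213.52873876]] 1mm tool y [[259.27236714 213.29734441]] 1mm x [[258.53416494 213.37891026]]
```

Request:
{"fn": "step_arm", "kwargs": {
  "rows": [
    [0,-1.5,1.4,0,0,0,0],
    [-8,-1.5,1.4,0,0,0,0],
    [-16,-1.5,1.4,0,0,0,0],
    [-22,-1.5,1.4,0,0,0,0],
    [-25,-1.5,1.4,0,0,0,0],
    [-25,-1.5,1.4,0,0,0,0]
  ]
}}

```text
time_s: 6.18
position: [0.3713, -0.2976, 0.0924]
ee_rot: [0.218, 0.976, 0.0, 0.001]
wrist_force: [-0.7, 0.3, -2.3]
opening: 0.0356
grasp_force: 29.9
```

Request:
{"fn": "step_arm", "kwargs": {
  "rows": [
    [-1,0,0,0,0,0,0],
    [-2,0,0,0,0,0,0],
    [-3,0,0,0,0,0,0],
    [-4,0,0,0,0,0,0],
    [-4,0,0,0,0,0,0]
  ]
}}

```text
time_s: 6.6
position: [0.373, -0.2985, 0.0922]
ee_rot: [0.218, 0.976, -0.0, -0.001]
wrist_force: [-0.7, 0.4, -1.7]
opening: 0.0359
grasp_force: 29.9
```

Request:
{"fn": "step_arm", "kwargs": {
  "rows": [
    [-1,0,0,0,0,0,0],
    [-2,0,0,0,0,0,0],
    [-2,0,0,0,0,0,0]
  ]
}}

```text
time_s: 6.85
position: [0.373, -0.2986, 0.092]
ee_rot: [0.218, 0.976, 0.0, -0.002]
wrist_force: [-3.5, 2.7, 1.6]
opening: 0.0358
grasp_force: 29.9
```

Request:
{"fn": "step_arm", "kwargs": {
  "rows": [
    [-1,0,0,0,0,0,0],
    [-2,0,0,0,0,0,0],
    [-2,0,0,0,0,0,0],
    [-2,0,0,0,0,0,0]
  ]
}}

```text
time_s: 7.18
position: [0.3731, -0.2988, 0.0917]
ee_rot: [0.217, 0.976, 0.0, -0.004]
wrist_force: [-8.4, 4.5, 1.9]
opening: 0.0357
grasp_force: 29.9
```

```bash
python3 - <<'E'
from h import *
s,p,R=cur();print(s["time_s"],p,s["wrist_force"],s["moment"],R.T@s["wrist_force"])
b=robot.snapshot("side")[160:250,210:310]
cv2.imwrite("pics/crop5.png",cv2.resize(b,None,fx=6,fy=6,interpolation=2))
E
```

```text
7.1833 [ 0.37308622 -0.29875752  0.09174331] [-8.35976704  4.47653233  1.92298942] [0.88905631 1.26943287 0.0448002 ] [ 9.48417262  0.50279283 -1.84948753]
```

View pics/crop5.png

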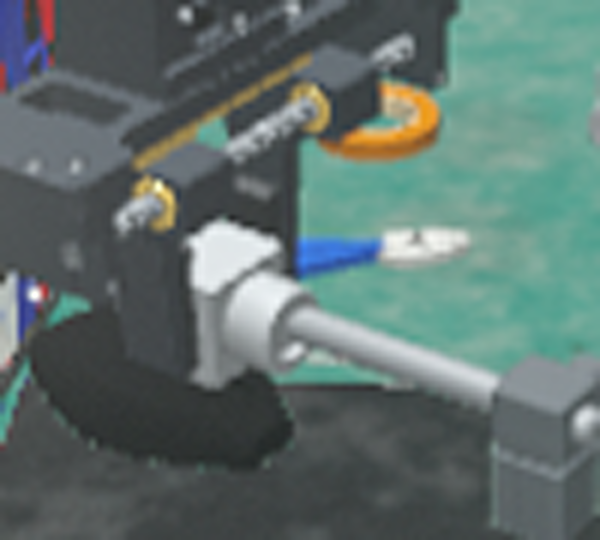

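Contact came at the depth expected for the recess floor: about 9 N with no entry, and the side view shows the rod tip in the opening. So this end is the recess. I'll draw off and turn the spacer half round.

Request:
{"fn": "step_arm", "kwargs": {
  "rows": [
    [15,0,0,0,0,0,0],
    [40,0,-2,0,0,0,0],
    [40,0,-40,0,0,0,0],
    [40,0,-80,0,0,0,0],
    [40,0,-100,0,0,0,0],
    [40,0,-100,0,0,0,0]
  ]
}}

```text
time_s: 7.73
position: [0.3438, -0.2846, 0.196]
ee_rot: [0.218, 0.976, -0.001, 0.004]
wrist_force: [0.7, -0.2, -3.2]
opening: 0.0359
grasp_force: 29.9
```

Request:
{"fn": "step_arm", "kwargs": {
  "rows": [
    [0,0,0,0,0,0.95,0],
    [0,0,0,0,0,0.95,0],
    [0,0,0,0,0,0.95,0],
    [0,0,0,0,0,0.95,0],
    [0,0,0,0,0,0.95,0],
    [0,0,0,0,0,0.95,0],
    [0,0,0,0,0,0.95,0],
    [0,0,0,0,0,0.95,0]
  ]
}}

```text
time_s: 8.4
position: [0.3409, -0.2835, 0.1916]
ee_rot: [0.642, 0.767, -0.0, -0.0]
wrist_force: [-1.0, 0.1, -2.2]
opening: 0.0355
grasp_force: 29.9
```

Request:
{"fn": "step_arm", "kwargs": {
  "rows": [
    [0,0,0,0,0,0.95,0],
    [0,0,0,0,0,0.95,0],
    [0,0,0,0,0,0.95,0],
    [0,0,0,0,0,0.95,0],
    [0,0,0,0,0,0.95,0],
    [0,0,0,0,0,0.95,0],
    [0,0,0,0,0,0.95,0],
    [0,0,0,0,0,0.95,0]
  ]
}}

```text
time_s: 9.07
position: [0.3409, -0.2835, 0.1916]
ee_rot: [0.922, 0.388, -0.0, 0.0]
wrist_force: [-0.1, -0.2, -1.7]
opening: 0.0357
grasp_force: 29.9
```

```bash
python3 - <<'E'
from h import *
s,p,R=cur();print(s["time_s"],p,s["joints"].round(2),s["wrist_force"],np.degrees(np.arctan2(R[1,0],R[0,0])))
d=np.array([np.cos(np.radians(154.8)),np.sin(np.radians(154.8)),0]);t=np.array([.4035,-.311,.093])
rel(p,R,t+d*.060+[0,0,.1],Rdown(-25.2))
E
```

```text
9.0667 [ 0.34092901 -0.28349834  0.19159985] [ 0.72  0.55 -0.2   2.14  0.24  0.47 -0.44] [-0.08019535 -0.17429668 -1.7293275 ] 45.690364912697284
row [ 4.4  7.3 -1.4] [4.0000e-04 9.0000e-04 1.2373e+00]
```

Request:
{"fn": "step_arm", "kwargs": {
  "rows": [
    [4,7,-1,0,0,0.9,0],
    [4,7,-1,0,0,0.9,0],
    [4,7,-1,0,0,0.9,0],
    [4,7,-1,0,0,0.9,0],
    [4,7,-1,0,0,0.9,0],
    [4,7,-1,0,0,0.9,0],
    [4,7,-1,0,0,0.9,0],
    [4,7,-1,0,0,0.9,0]
  ],
  "grip_force": 45
}}

```text
time_s: 9.73
position: [0.3487, -0.2855, 0.1927]
ee_rot: [0.999, -0.05, -0.001, 0.0]
wrist_force: [0.2, 0.3, -2.2]
opening: 0.0359
grasp_force: 44.9
```

Request:
{"fn": "step_arm", "kwargs": {
  "rows": [
    [0,0,0,0,0,0.337,0],
    [0,0,0,0,0,0.337,0],
    [0,0,0,0,0,0.337,0],
    [0,0,0,0,0,0.337,0],
    [0,0,0,0,0,0.337,0]
  ]
}}

```text
time_s: 10.15
position: [0.3487, -0.2854, 0.1929]
ee_rot: [0.977, -0.213, -0.0, 0.0]
wrist_force: [-0.6, 0.0, -2.1]
opening: 0.0353
grasp_force: 44.9
```

```bash
python3 - <<'E'
from h import *
s,p,R=cur();print(s["time_s"],p,s["joints"].round(2),s["wrist_force"],np.degrees(np.arctan2(R[1,0],R[0,0])))
d=np.array([np.cos(np.radians(154.8)),np.sin(np.radians(154.8)),0]);t=np.array([.4035,-.311,.093])
rel(p,R,t+d*.062,Rdown(-25.2))
E
```

```text
10.15 [ 0.34867661 -0.28536963  0.19294136] [ 0.49  0.56  0.15  2.13 -0.17  0.46 -1.23] [-0.60929216  0.02477363 -2.0839625 ] -24.611146827497002
row [-1.4 -0.2 99.9] [0.0007 0.0007 0.0103]
```

Request:
{"fn": "step_arm", "kwargs": {
  "rows": [
    [-2,0,35,0,0,0.01,0],
    [-2,0,70,0,0,0.01,0],
    [-2,0,99,0,0,0.01,0],
    [-2,0,99,0,0,0.01,0],
    [-2,0,99,0,0,0.01,0],
    [-2,0,99,0,0,0.01,0]
  ]
}}

```text
time_s: 10.65
position: [0.3473, -0.2851, 0.0953]
ee_rot: [0.976, -0.22, 0.001, 0.0]
wrist_force: [0.3, -0.4, -2.1]
opening: 0.0354
grasp_force: 44.9
```

```bash
python3 - <<'E'
from h import *
s,p,R=cur();print(s["time_s"],p,s["joints"].round(2),s["wrist_force"],np.degrees(np.arctan2(R[1,0],R[0,0])))
print("centre to est tip",R.T@(np.array([.4035,-.311,.105])-p-[0,0,.012])*1e3)
E
```

```text
10.65 [ 0.34731334 -0.28506567  0.09528765] [ 0.55  0.75  0.06  2.21 -0.22  0.19 -1.21] [ 0.34272835 -0.39295611 -2.07426136] -25.38636106113919
centre to est tip [61.87680022 -0.6588062   2.36449911]
```

Offsets now are y −0.7 and z +2.3. Correct those, then advance.

Request:
{"fn": "step_arm", "kwargs": {
  "rows": [
    [0,-0.7,2.2,0,0,0,0],
    [8,-0.7,2.2,0,0,0,0],
    [16,-0.7,2.2,0,0,0,0],
    [22,-0.7,2.2,0,0,0,0],
    [25,-0.7,2.2,0,0,0,0],
    [25,-0.7,2.2,0,0,0,0]
  ]
}}

```text
time_s: 11.15
position: [0.3714, -0.2954, 0.0925]
ee_rot: [0.976, -0.22, 0.001, 0.0]
wrist_force: [0.2, 0.3, -2.4]
opening: 0.0357
grasp_force: 44.9
```

Request:
{"fn": "step_arm", "kwargs": {
  "rows": [
    [1,0,0,0,0,0,0],
    [2,0,0,0,0,0,0],
    [3,0,0,0,0,0,0],
    [4,0,0,0,0,0,0],
    [5,0,0,0,0,0,0],
    [5,0,0,0,0,0,0]
  ]
}}

```text
time_s: 11.65
position: [0.3745, -0.2969, 0.0921]
ee_rot: [0.975, -0.22, 0.0, 0.0]
wrist_force: [0.3, 0.3, -1.6]
opening: 0.0354
grasp_force: 44.9
```

Request:
{"fn": "step_arm", "kwargs": {
  "rows": [
    [1,0,0,0,0,0,0],
    [2,0,0,0,0,0,0],
    [3,0,0,0,0,0,0],
    [4,0,0,0,0,0,0],
    [4,0,0,0,0,0,0]
  ]
}}

```text
time_s: 12.07
position: [0.3782, -0.2985, 0.0921]
ee_rot: [0.975, -0.22, 0.0, -0.0]
wrist_force: [-0.3, 1.5, -1.4]
opening: 0.0357
grasp_force: 44.9
```

It has passed the earlier stop with no resistance, so this end is the bore. Continuing to about 2 cm.

Request:
{"fn": "step_arm", "kwargs": {
  "rows": [
    [1,0,0,0,0,0,0],
    [2,0,0,0,0,0,0],
    [3,0,0,0,0,0,0],
    [4,0,0,0,0,0,0],
    [5,0,0,0,0,0,0],
    [5,0,0,0,0,0,0]
  ]
}}

```text
time_s: 12.57
position: [0.3828, -0.3007, 0.0921]
ee_rot: [0.975, -0.22, 0.0, -0.0]
wrist_force: [0.0, 0.9, -1.0]
opening: 0.0359
grasp_force: 44.9
```

Request:
{"fn": "step_arm", "kwargs": {
  "rows": [
    [1,0,0,0,0,0,0],
    [2,0,0,0,0,0,0],
    [3,0,0,0,0,0,0],
    [4,0,0,0,0,0,0],
    [4,0,0,0,0,0,0]
  ]
}}

```text
time_s: 12.98
position: [0.3864, -0.3025, 0.0921]
ee_rot: [0.975, -0.22, 0.0, 0.0]
wrist_force: [0.7, 1.1, -0.2]
opening: 0.0354
grasp_force: 44.9
```

Request:
{"fn": "step_arm", "kwargs": {
  "rows": [
    [1,0,0,0,0,0,0],
    [2,0,0,0,0,0,0],
    [3,0,0,0,0,0,0],
    [4,0,0,0,0,0,0],
    [4,0,0,0,0,0,0]
  ]
}}

```text
time_s: 13.4
position: [0.39, -0.3042, 0.0921]
ee_rot: [0.975, -0.22, 0.0, 0.0]
wrist_force: [1.1, 1.5, 0.4]
opening: 0.0355
grasp_force: 44.9
```

```bash
python3 - <<'E'
from h import *
s,p,R=cur();print(s["time_s"],p,s["joints"].round(2),R.T@s["wrist_force"],p[:2]@[.905,-.426])
E
```

```text
13.4 [ 0.39001304 -0.3042088   0.09213993] [ 0.52  0.78  0.09  2.08 -0.22  0.29 -1.22] [ 0.3302652  -1.78493602 -0.4436418 ] 0.48255475271342324
```

Request:
{"fn": "step_arm", "kwargs": {
  "rows": [
    [1,0,0,0,0,0,0],
    [2,0,0,0,0,0,0],
    [2,0,0,0,0,0,0],
    [2,0,0,0,0,0,0],
    [2,0,0,0,0,0,0],
    [2,0,0,0,0,0,0],
    [2,0,0,0,0,0,0]
  ]
}}

```text
time_s: 13.98
position: [0.3917, -0.3051, 0.0922]
ee_rot: [0.975, -0.22, 0.0, 0.0]
wrist_force: [0.7, 2.9, 0.5]
opening: 0.0356
grasp_force: 44.9
```

Request:
{"fn": "step_arm", "kwargs": {
  "rows": [
    [-6,0,0,0,0,0,0],
    [-14,0,0,0,0,0,0],
    [-22,0,0,0,0,0,0],
    [-32,0,0,0,0,0,0],
    [-45,0,0,0,0,0,0],
    [-52,0,0,0,0,0,0],
    [-52,0,-30,0,0,0,0],
    [-52,0,-60,0,0,0,0]
  ]
}}

```text
time_s: 14.65
position: [0.3418, -0.2817, 0.1516]
ee_rot: [0.975, -0.221, -0.003, -0.001]
wrist_force: [0.4, -0.4, -2.1]
opening: 0.0357
grasp_force: 44.9
```

Request:
{"fn": "step_arm", "kwargs": {
  "rows": [
    [0,0,-35,0,0,0,0],
    [0,0,-70,0,0,0,0],
    [0,0,-100,0,0,0,0],
    [0,0,-100,0,0,0,0]
  ]
}}

```text
time_s: 14.98
position: [0.3458, -0.2848, 0.2567]
ee_rot: [0.975, -0.221, 0.004, 0.002]
wrist_force: [0.1, -1.1, -2.1]
opening: 0.0358
grasp_force: 44.9
```

```bash
python3 - <<'E'
from h import *
s,p,R=cur();print(s["time_s"],p,s["joints"].round(2),R.T@s["wrist_force"],s["opening"])
u=np.array([.906,-.423,0])
Rf=np.column_stack([[0,0,1],np.cross(u,[0,0,1]),u])
print(np.linalg.det(Rf),R.round(2));rel(p,R,(.45,-.22,.27),Rf)
E
```

```text
14.9833 [ 0.34579986 -0.28478977  0.25667054] [ 0.44  0.44  0.21  2.07 -0.15  0.63 -1.26] [0.59485084 0.97398092 2.06541689] 0.03577089695904834
0.999765 [[ 0.9  -0.43  0.01]
 [-0.43 -0.9  -0.01]
 [ 0.01  0.   -1.  ]]
row [  66.2 -103.4  -12.9] [ 0.0087  1.5612 -0.0056]
```

```bash
cat > fin.py <<'E'
from h import *
import sys
def Rp(yaw,pitch): # pitch 0 down, 90 forward
    R=Rdown(yaw);return R@Rn.from_rotvec([0,np.radians(pitch),0]).as_matrix()
s,p,R=cur();print(s["time_s"],p.round(4),s["joints"].round(2),s["wrist_force"].round(1),R.round(3).tolist())
a=[float(v) for v in sys.argv[1:]];rel(p,R,a[:3],Rp(a[3],a[4]))
E
python3 fin.py .48 -.25 .28 -24 55
```

```text
14.9833 [ 0.3458 -0.2848  0.2567] [ 0.44  0.44  0.21  2.07 -0.15  0.63 -1.26] [ 0.1 -1.1 -2.1] [[0.902, -0.431, 0.008], [-0.431, -0.902, -0.006], [0.01, 0.002, -1.0]]
row [106.3 -89.2 -22.5] [ 0.0149  0.9503 -0.0239]
```

Request:
{"fn": "step_arm", "kwargs": {
  "rows": [
    [106,-89,-22,0.01,0.95,-0.02,0],
    [106,-89,-22,0.01,0.95,-0.02,0],
    [106,-89,-22,0.01,0.95,-0.02,0],
    [106,-89,-22,0.01,0.95,-0.02,0],
    [106,-89,-22,0.01,0.95,-0.02,0],
    [106,-89,-22,0.01,0.95,-0.02,0],
    [106,-89,-22,0.01,0.95,-0.02,0],
    [106,-89,-22,0.01,0.95,-0.02,0]
  ]
}}

```text
time_s: 15.65
position: [0.4897, -0.2596, 0.3281]
ee_rot: [0.937, -0.196, 0.285, 0.049]
wrist_force: [0.6, 0.1, -3.1]
opening: 0.0353
grasp_force: 44.9
```

```bash
python3 fin.py .56 -.22 .25 -23 90
```

```text
15.65 [ 0.4897 -0.2596  0.3281] [ 0.39  0.32  0.03  2.22 -1.    0.04 -0.57] [ 0.6  0.1 -3.1] [[0.761, -0.395, 0.515], [-0.339, -0.918, -0.204], [0.553, -0.02, -0.833]]
row [ -3.2 -62.6  93.2] [-0.0053  0.9844 -0.0204]
```

The wrist is on the wrong branch: q5 and q6 are both at their limits. I'll fit a kinematic model from the logged poses to plan a reconfiguration with q5 near π.

```bash
cat > kin.py <<'E'
from h import *
Q=[([1.13778,.69,-.19453,1.56633,.15732,.90245,-.2151],[.28096,-.5576,.23791],[.97287,.23135,-.00027,-.00085]),
([.79,.57,-.71,1.99,.52,.78,.51],[.4296,-.2001,.2404],[.405,.914,0,0]),
([.64,.65,-.86,1.99,.68,.81,.79],[.4703,-.1004,.2204],[.087,.996,0,0]),
([.59,.75,-.81,1.83,.71,.87,.83],[.5346,-.1116,.1974],[.087,.996,0,.002]),
([.91,.79,-.53,2.19,1.03,.43,.67],[.3492,-.2841,.0944],[.217,.976,0,0]),
([.72,.55,-.2,2.14,.24,.47,-.44],[.3409,-.2835,.1916],[.922,.388,0,0]),
([.49,.56,.15,2.13,-.17,.46,-1.23],[.3487,-.2854,.1929],[.977,-.213,0,0]),
([.55,.75,.06,2.21,-.22,.19,-1.21],[.3473,-.2851,.0953],[.976,-.22,.001,0]),
([.52,.78,.09,2.08,-.22,.29,-1.22],[.39,-.3042,.0921],[.975,-.22,0,0]),
([.44,.44,.21,2.07,-.15,.63,-1.26],[.3458,-.2848,.2567],[.975,-.221,.004,.002]),
([.39,.32,.03,2.22,-1.,.04,-.57],[.4897,-.2596,.3281],[.937,-.196,.285,.049])]
ax=lambda a,v:Rn.from_euler(a,v).as_matrix()
def fk(q,P,sg):
    d1,L1,a1,L2,a2,L3,a3,off,b=P;s1,s3,s5,s7=sg
    R=ax("z",s1*q[0]);p=np.array([0,0,d1])+R@[b,0,0];pts=[]
    R=R@ax("y",q[1])@ax("z",s3*q[2]);p=p+R@[a1,0,L1];pts.append(p)
    R=R@ax("y",q[3]);p=p+R@[-a1,0,0];R=R@ax("z",s5*q[4]);p=p+R@[0,0,L2];pts.append(p)
    R=R@ax("y",q[5]);p=p+R@[a2,0,0];R=R@ax("z",s7*q[6]+off);p=p+R@[a3,0,L3]
    return p,R,pts
def fit():
    import itertools;best=None
    for sg in itertools.product([-1,1],repeat=4):
      if sg[0]>0: continue
      for o in (0,1.57,3.14,-1.57):
        def r(P):
            out=[]
            for q,p,k in Q:
                a,R,_=fk(q,P,sg);out+=list((a-p)*5)+list((R-Rn.from_quat(k).as_matrix()).ravel())
            return out
        s=least_squares(r,[.35,.4,0,.4,0,.3,0,o,0])
        if best is None or s.cost<best[0]: best=(s.cost,s.x,sg)
    return best
E
python3 - <<'E'
from kin import *
c,P,sg=fit();print(c,P.round(4),sg);np.savez("kin.npz",P=P,sg=sg)
for q,p,k in Q: 
    a,R,pts=fk(q,P,sg);print(((a-p)*1e3).round(0),np.abs(R-Rn.from_quat(k).as_matrix()).max().round(3))
E
```

```text
0.1666816966712407 [ 0.3605  0.5804 -0.0317  0.2878 -0.0386  0.4058 -0.0162  1.5695  0.0367] (-1, -1, -1, -1)
[ 17.  15. -19.] 0.001
[  5.   7. -10.] 0.009
[ 9.  8. -6.] 0.007
[13.  3. -6.] 0.004
[35. 17. 20.] 0.005
[15. 18.  4.] 0.004
[15. 43. -1.] 0.005
[24. 31. 17.] 0.005
[22. 33. 13.] 0.001
[ 12.  54. -12.] 0.007
[ 8. 19.  1.] 0.008
```

```bash
cat >> kin.py <<'E'
def fk(q,P,sg=None):
    v=np.reshape(P,(-1,3));S=[("z",-q[0]),("y",q[1]),("z",-q[2]),("y",q[3]),("z",-q[4]),("y",q[5]),("z",-q[6]+np.pi/2)]
    R=np.eye(3);p=v[0]*1.;pts=[]
    for (a,t),o in zip(S,v[1:]): R=R@ax(a,t);p=p+R@o;pts.append(p)
    return p,R,pts
E
python3 - <<'E'
from kin import *
x0=np.zeros((8,3));x0[0,2]=.36;x0[3,2]=.42;x0[5,2]=.4;x0[7,2]=.35
f=lambda P:np.concatenate([(fk(q,P)[0]-p)*1e3/3 for q,p,k in Q]+[(P-x0.ravel())*20*np.array([1,1,1]*8)])
s=least_squares(f,x0.ravel());P=s.x;print(P.reshape(8,3).round(3))
for q,p,k in Q: print(((fk(q,P)[0]-p)*1e3).round(1))
np.save("P.npy",P)
E
```

```text
[[-0.005 -0.009  0.356]
 [-0.004 -0.005 -0.004]
 [ 0.003 -0.005  0.07 ]
 [ 0.001 -0.015  0.49 ]
 [ 0.001 -0.015 -0.03 ]
 [-0.004  0.002  0.37 ]
 [-0.002  0.002 -0.009]
 [-0.002 -0.003  0.341]]
[ 0.6  0.1 -0. ]
[-2.5  1.  -1.9]
[0.8 3.1 0. ]
[-0.  -2.4  0.3]
[ 0.9 -0.9 -0.1]
[ 0.3 -1.2 -0.2]
[ 0.2 -1.6 -0.3]
[-0.8  1.2  0. ]
[-1.5 -0.8  0.8]
[2.2 2.  2. ]
[-0.  -0.4 -0.7]
```

```bash
cat > plan.py <<'E'
from kin import *
P=np.load("P.npy");lo=np.array([-3.01,-.46,-1.47,.13,-1,.04,-2.66]);hi=np.array([3.01,2.08,1.51,2.56,4.14,2.09,2.66])
E
python3 - <<'E'
from plan import *
q0=robot.state()["joints"];rng=np.random.default_rng(0);res=[]
for tgt in ([.56,-.22,.25],[.50,-.25,.25],[.58,-.25,.25]):
  for i in range(40):
    x0=rng.uniform(lo,hi);x0[[0,2]]=[.4,0];x0[4]=rng.uniform(1.5,4)
    f=lambda q:np.concatenate([(fk(q,P)[0]-tgt)*50,(fk(q,P)[1][:,0]-[0,0,1])*10,.05*(q-q0)*[1,1,1,1,.3,.3,.3],.3*np.maximum(0,.5-(hi-q))*[1,1,1,1,1,1,1],.3*np.maximum(0,.4-(q-lo))])
    s=least_squares(f,x0,bounds=(lo,hi));res.append((s.cost,tgt,s.x))
  b=sorted(res[-40:],key=lambda r:r[0])[:3]
  for r in b: 
    p,R,pts=fk(r[2],P);print(round(r[0],4),r[1],r[2].round(2),p.round(3),"z",R[:,2].round(2),"elbow",pts[3].round(2),"wrist",pts[5].round(2))
E
```

```text
0.0029 [0.56, -0.22, 0.25] [-0.28  1.12 -0.03  2.06  1.55  1.6   1.53] [ 0.56 -0.22  0.25] z [ 0.27 -0.96 -0.  ] elbow [0.49 0.09 0.62] wrist [0.47 0.11 0.25]
0.0029 [0.56, -0.22, 0.25] [-0.28  1.12 -0.03  2.06  1.55  1.6   1.53] [ 0.56 -0.22  0.25] z [ 0.27 -0.96 -0.  ] elbow [0.49 0.09 0.62] wrist [0.47 0.11 0.25]
0.0029 [0.56, -0.22, 0.25] [-0.28  1.12 -0.03  2.06  1.55  1.6   1.53] [ 0.56 -0.22  0.25] z [ 0.27 -0.96 -0.  ] elbow [0.49 0.09 0.62] wrist [0.47 0.11 0.25]
0.0027 [0.5, -0.25, 0.25] [-0.24  1.12 -0.04  2.06  1.39  1.6   1.53] [ 0.5  -0.25  0.25] z [ 0.07 -1.   -0.  ] elbow [0.49 0.07 0.62] wrist [0.47 0.09 0.25]
0.0027 [0.5, -0.25, 0.25] [-0.24  1.12 -0.04  2.06  1.39  1.6   1.53] [ 0.5  -0.25  0.25] z [ 0.07 -1.   -0.  ] elbow [0.49 0.07 0.62] wrist [0.47 0.09 0.25]
0.0027 [0.5, -0.25, 0.25] [-0.24  1.12 -0.04  2.06  1.39  1.6   1.53] [ 0.5  -0.25  0.25] z [ 0.07 -1.   -0.  ] elbow [0.49 0.07 0.62] wrist [0.47 0.09 0.25]
0.0029 [0.58, -0.25, 0.25] [-0.21  1.12 -0.02  2.06  1.66  1.59  1.53] [ 0.58 -0.25  0.25] z [ 0.31 -0.95 -0.  ] elbow [0.5  0.06 0.62] wrist [0.47 0.07 0.25]
0.0029 [0.58, -0.25, 0.25] [-0.21  1.12 -0.02  2.06  1.66  1.59  1.53] [ 0.58 -0.25  0.25] z [ 0.31 -0.95 -0.  ] elbow [0.5  0.06 0.62] wrist [0.47 0.07 0.25]
0.0029 [0.58, -0.25, 0.25] [-0.21  1.12 -0.02  2.06  1.66  1.59  1.53] [ 0.58 -0.25  0.25] z [ 0.31 -0.95 -0.  ] elbow [0.5  0.06 0.62] wrist [0.47 0.07 0.25]
```

```bash
cat >> plan.py <<'E'
def md(p): return (p[0]-.12)*.526-(p[1]+.02)*.85
E
python3 - <<'E'
from plan import *
q0=robot.state()["joints"];rng=np.random.default_rng(0)
for tgt in ([.57,-.30,.25],[.57,-.36,.25],[.50,-.36,.25]):
  res=[]
  for i in range(30):
    x0=rng.uniform(lo,hi);x0[[0,2]]=[.4,0];x0[4]=rng.uniform(1,4)
    def f(q):
        p,R,t=fk(q,P);return np.concatenate([(p-tgt)*50,(R[:,0]-[0,0,1])*10,.03*(q-q0)*[1,1,1,1,.3,.3,.3],.3*np.maximum(0,.4-(hi-q)),.3*np.maximum(0,.3-(q-lo)),[20*max(0,.24-md(t[5]))]])
    s=least_squares(f,x0,bounds=(lo,hi));res.append((s.cost,s.x))
  for r in sorted(res,key=lambda r:r[0])[:30:7]: 
    p,R,pts=fk(r[1],P);print(round(r[0],4),r[1].round(2),p.round(3),"z",R[:,2].round(2),"elbow",pts[3].round(2),"wrist",pts[5].round(2),md(pts[5]).round(2))
E
```

```text
0.0012 [-0.12  1.18  0.04  1.52  1.22  1.69  1.99] [ 0.57 -0.3   0.25] z [-0.26 -0.96 -0.  ] elbow [0.5  0.01 0.59] wrist [0.66 0.03 0.25] 0.24
0.0012 [-0.12  1.18  0.04  1.52  1.22  1.69  1.99] [ 0.57 -0.3   0.25] z [-0.26 -0.96 -0.  ] elbow [0.5  0.01 0.59] wrist [0.66 0.03 0.25] 0.24
0.0016 [ 1.22  1.34 -0.76  1.3  -0.72  1.36  0.68] [ 0.57 -0.3   0.25] z [ 0.46  0.89 -0.  ] elbow [ 0.13 -0.53  0.48] wrist [ 0.41 -0.6   0.25] 0.65
0.5402 [ 1.63  1.6  -1.47  2.03  2.73  0.04 -2.66] [ 0.569 -0.3    0.244] z [ 0.93  0.36 -0.1 ] elbow [-0.07 -0.57  0.31] wrist [ 0.25 -0.43  0.28] 0.41
18.5701 [-0.11  1.72  1.51  0.59  0.02  2.09 -2.66] [ 0.568 -0.299  0.276] z [-0.84 -0.53  0.13] elbow [0.52 0.05 0.3 ] wrist [ 0.85 -0.12  0.24] 0.47
0.0011 [-0.02  1.14 -0.01  1.77  1.52  1.6   1.81] [ 0.57 -0.36  0.25] z [-0.03 -1.   -0.  ] elbow [ 0.49 -0.04  0.61] wrist [ 0.58 -0.02  0.25] 0.24
0.0011 [-0.02  1.14 -0.01  1.77  1.52  1.6   1.81] [ 0.57 -0.36  0.25] z [-0.03 -1.   -0.  ] elbow [ 0.49 -0.04  0.61] wrist [ 0.58 -0.02  0.25] 0.24
0.0035 [ 0.94  1.16 -0.26  2.34  3.82  1.69  1.97] [ 0.57 
[... 444 characters left out ...]
 [ 0.5  -0.36  0.25] z [-0.21 -0.98 -0.  ] elbow [ 0.49 -0.05  0.62] wrist [ 0.57 -0.03  0.25] 0.24
0.001 [ 0.    1.13 -0.03  1.81  1.36  1.64  1.76] [ 0.5  -0.36  0.25] z [-0.21 -0.98 -0.  ] elbow [ 0.49 -0.05  0.62] wrist [ 0.57 -0.03  0.25] 0.24
0.001 [ 0.    1.13 -0.03  1.81  1.36  1.64  1.76] [ 0.5  -0.36  0.25] z [-0.21 -0.98 -0.  ] elbow [ 0.49 -0.05  0.62] wrist [ 0.57 -0.03  0.25] 0.24
0.0065 [ 1.61  1.38 -1.02  2.3   3.94  0.84  2.39] [ 0.5  -0.36  0.25] z [ 1.    0.02 -0.  ] elbow [-0.07 -0.58  0.45] wrist [ 0.16 -0.37  0.25] 0.32
0.4491 [ 1.81  1.61 -1.47  2.08  2.75  0.04 -2.66] [ 0.499 -0.359  0.243] z [ 0.97  0.25 -0.09] elbow [-0.17 -0.55  0.3 ] wrist [ 0.17 -0.45  0.27] 0.39
```

```bash
python3 - <<'E'
from plan import *
s=robot.state();q0=s["joints"]
def ik(tgt,yaw,pitch,seed):
    R1=Rdown(yaw)@ax("y",np.radians(pitch))
    f=lambda q:np.concatenate([(fk(q,P)[0]-tgt)*50,(fk(q,P)[1]-R1).ravel()*10,.03*(q-seed),.2*np.maximum(0,.25-(hi-q)),.2*np.maximum(0,.25-(q-lo))])
    r=least_squares(f,seed,bounds=(lo,hi));p,R,t=fk(r.x,P);print(tgt,yaw,pitch,r.x.round(2),round(r.cost,4),p.round(3),"elb",t[3].round(2),"wr",t[5].round(2));return r.x
seed=np.array([1.22,1.34,-.76,1.3,-.72,1.36,.68])
for yaw in (40,55,63,75): ik([.48,-.27,.25],yaw,90,seed)
q=np.clip(q0,lo+.001,hi-.001)
for a in (([.44,-.30,.30],-5,15),([.42,-.34,.30],30,0),([.42,-.36,.28],60,0),([.44,-.34,.28],60,35),([.46,-.30,.27],60,65),([.48,-.27,.25],60,90)): q=ik(*a,q)
E
```

```text
[0.48, -0.27, 0.25] 40 90 [ 1.65  1.42 -1.12  1.94 -0.76  0.63  0.88] 0.0006 [ 0.48 -0.27  0.25] elb [-0.09 -0.57  0.42] wr [ 0.22 -0.49  0.25]
[0.48, -0.27, 0.25] 55 90 [ 1.43  1.29 -0.82  1.69 -0.75  1.11  0.87] 0.0001 [ 0.48 -0.27  0.25] elb [ 0.02 -0.55  0.5 ] wr [ 0.29 -0.55  0.25]
[0.48, -0.27, 0.25] 63 90 [ 1.35  1.29 -0.76  1.56 -0.69  1.29  0.8 ] 0.0 [ 0.48 -0.27  0.25] elb [ 0.06 -0.54  0.51] wr [ 0.33 -0.58  0.25]
[0.48, -0.27, 0.25] 75 90 [ 1.25  1.32 -0.74  1.36 -0.58  1.53  0.7 ] 0.0 [ 0.48 -0.27  0.25] elb [ 0.12 -0.53  0.49] wr [ 0.39 -0.6   0.25]
[0.44, -0.3, 0.3] -5 15 [ 0.37  0.43  0.32  1.99 -0.5   0.58 -0.61] 0.0003 [ 0.44 -0.3   0.3 ] elb [ 0.17 -0.11  0.89] wr [ 0.35 -0.3   0.63]
[0.42, -0.34, 0.3] 30 0 [ 0.41  0.52  0.29  1.74 -0.19  0.9  -0.26] 0.0002 [ 0.42 -0.34  0.3 ] elb [ 0.21 -0.14  0.86] wr [ 0.42 -0.34  0.64]
[0.42, -0.36, 0.28] 60 0 [ 0.54  0.55  0.13  1.74 -0.09  0.86  0.19] 0.0001 [ 0.42 -0.36  0.28] elb [ 0.2  -0.18  0.85] wr [ 0.42 -0.36  0.62]
[0.44, -0.34, 0.28] 60 35 [ 0.99  0.69 -0.18  1.63 -0.52  1.09  0.62] 0.0003 [ 0.44 -0.34  0.28] elb [ 0.14 -0.32  0.8 ] wr [ 0.35 -0.51  0.56]
[0.46, -0.3, 0.27] 60 65 [ 1.21  0.93 -0.41  1.63 -0.75  1.24  0.84] 0.0001 [ 0.46 -0.3   0.27] elb [ 0.11 -0.44  0.7 ] wr [ 0.31 -0.57  0.42]
[0.48, -0.27, 0.25] 60 90 [ 1.35  1.26 -0.71  1.61 -0.76  1.26  0.88] 0.0001 [ 0.48 -0.27  0.25] elb [ 0.06 -0.54  0.52] wr [ 0.31 -0.57  0.25]
```

```bash
python3 fin.py .43 -.32 .31 5 10
```

```text
15.65 [ 0.4897 -0.2596  0.3281] [ 0.39  0.32  0.03  2.22 -1.    0.04 -0.57] [ 0.6  0.1 -3.1] [[0.761, -0.395, 0.515], [-0.339, -0.918, -0.204], [0.553, -0.02, -0.833]]
row [-35.   79.4  -3.4] [ 0.1665 -0.4082 -0.4686]
```

Request:
{"fn": "step_arm", "kwargs": {
  "rows": [
    [-35,79,-3,0.167,-0.408,-0.469,0],
    [-35,79,-3,0.167,-0.408,-0.469,0],
    [-35,79,-3,0.167,-0.408,-0.469,0],
    [-35,79,-3,0.167,-0.408,-0.469,0],
    [-35,79,-3,0.167,-0.408,-0.469,0],
    [-35,79,-3,0.167,-0.408,-0.469,0],
    [-35,79,-3,0.167,-0.408,-0.469,0],
    [-35,79,-3,0.167,-0.408,-0.469,0]
  ]
}}

```text
time_s: 16.32
position: [0.4315, -0.3187, 0.31]
ee_rot: [0.995, 0.04, 0.09, -0.005]
wrist_force: [-0.0, -0.1, -1.6]
opening: 0.0358
grasp_force: 44.9
```

```bash
python3 fin.py .42 -.36 .29 60 0
```

```text
16.3167 [ 0.4315 -0.3187  0.31  ] [ 0.37  0.45  0.38  1.88 -0.43  0.76 -0.48] [-0.  -0.1 -1.6] [[0.981, 0.081, 0.178], [0.079, -0.997, 0.018], [0.179, -0.004, -0.984]]
row [-18.1  40.3  16.8] [ 0.0837 -0.1677 -0.964 ]
```

Request:
{"fn": "step_arm", "kwargs": {
  "rows": [
    [-18,40,17,0.084,-0.168,-0.964,0],
    [-18,40,17,0.084,-0.168,-0.964,0],
    [-18,40,17,0.084,-0.168,-0.964,0],
    [-18,40,17,0.084,-0.168,-0.964,0],
    [-18,40,17,0.084,-0.168,-0.964,0],
    [-18,40,17,0.084,-0.168,-0.964,0],
    [-18,40,17,0.084,-0.168,-0.964,0],
    [-18,40,17,0.084,-0.168,-0.964,0]
  ]
}}

```text
time_s: 16.98
position: [0.42, -0.3597, 0.2907]
ee_rot: [0.865, 0.503, -0.0, 0.0]
wrist_force: [0.7, 0.8, -1.6]
opening: 0.036
grasp_force: 44.9
```

```bash
python3 fin.py .45 -.32 .28 62 45
```

```text
16.9833 [ 0.42   -0.3597  0.2907] [ 0.52  0.53  0.18  1.73 -0.12  0.89  0.22] [ 0.7  0.8 -1.6] [[0.495, 0.869, 0.0], [0.869, -0.495, -0.001], [-0.0, 0.0, -1.0]]
row [49.4  6.4 10.6] [ 0.0116  0.7858 -0.0273]
```

Request:
{"fn": "step_arm", "kwargs": {
  "rows": [
    [49,6,10,0.012,0.786,-0.027,0],
    [49,6,10,0.012,0.786,-0.027,0],
    [49,6,10,0.012,0.786,-0.027,0],
    [49,6,10,0.012,0.786,-0.027,0],
    [49,6,10,0.012,0.786,-0.027,0],
    [49,6,10,0.012,0.786,-0.027,0],
    [49,6,10,0.012,0.786,-0.027,0],
    [49,6,10,0.012,0.786,-0.027,0]
  ]
}}

```text
time_s: 17.65
position: [0.4481, -0.323, 0.2786]
ee_rot: [0.795, 0.471, 0.328, -0.197]
wrist_force: [-0.1, -1.2, -2.2]
opening: 0.0356
grasp_force: 44.9
```

```bash
python3 fin.py .48 -.27 .24 64 90
```

```text
17.65 [ 0.4481 -0.323   0.2786] [ 1.04  0.76 -0.21  1.62 -0.63  1.19  0.73] [-0.1 -1.2 -2.2] [[0.342, 0.878, 0.335], [0.62, -0.479, 0.622], [0.706, -0.005, -0.708]]
row [16.5  2.8 70.9] [ 0.0415  0.7862 -0.0226]
```

Request:
{"fn": "step_arm", "kwargs": {
  "rows": [
    [16,3,71,0.041,0.786,-0.023,0],
    [16,3,71,0.041,0.786,-0.023,0],
    [16,3,71,0.041,0.786,-0.023,0],
    [16,3,71,0.041,0.786,-0.023,0],
    [16,3,71,0.041,0.786,-0.023,0],
    [16,3,71,0.041,0.786,-0.023,0],
    [16,3,71,0.041,0.786,-0.023,0],
    [16,3,71,0.041,0.786,-0.023,0]
  ]
}}

```text
time_s: 18.32
position: [0.4828, -0.2668, 0.2401]
ee_rot: [0.598, 0.378, 0.598, -0.377]
wrist_force: [0.2, -0.5, -0.8]
opening: 0.0354
grasp_force: 44.9
```

```bash
python3 fin.py .48 -.27 .22 64 90; python3 - <<'E'
from h import *
s=robot.snapshot("side");t=robot.snapshot("top")
cv2.imwrite("pics/fin.png",np.hstack([cv2.resize(s[100:300,180:400],(440,400),interpolation=2),cv2.resize(t[130:290,260:404],(360,400),interpolation=2)]))
E
```

```text
18.3167 [ 0.4828 -0.2668  0.2401] [ 1.2   1.23 -0.48  1.54 -0.86  1.46  0.98] [ 0.2 -0.5 -0.8] [[-0.001, 0.903, 0.431], [0.001, -0.431, 0.903], [1.0, 0.001, -0.001]]
row [-20.1  -1.2  -4. ] [-0.0086  0.0009  0.0012]
```

View pics/fin.png

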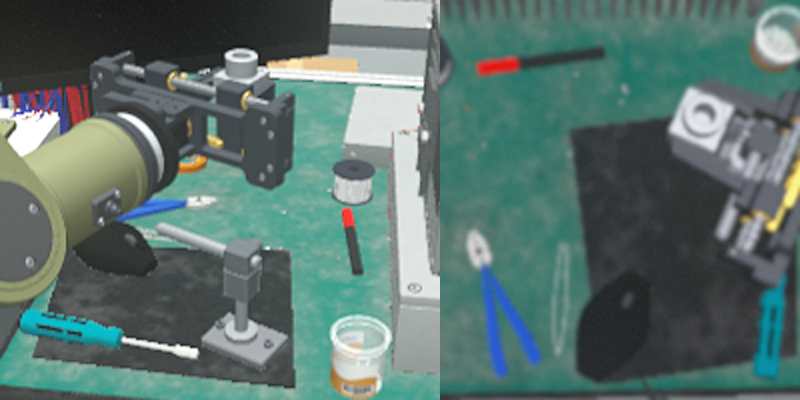

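The final view shows the spacer upright in the fingers with its bore opening up (top crop at about (700,113)) and the bystanders in place. I'll lower it slightly to 20 cm and let it settle.

Request:
{"fn": "step_arm", "kwargs": {
  "rows": [
    [-10,0,0,0,0,0,0],
    [-30,0,0,0,0,0,0],
    [-35,0,0,0,0,0,0],
    [-35,0,0,0,0,0,0],
    [-35,0,0,0,0,0,0],
    [-35,0,0,0,0,0,0],
    [-35,0,0,0,0,0,0],
    [-35,0,0,0,0,0,0]
  ]
}}

```text
time_s: 19.08
position: [0.4829, -0.2686, 0.2079]
ee_rot: [0.597, 0.379, 0.599, -0.375]
wrist_force: [-0.4, -0.5, -1.4]
opening: 0.0356
grasp_force: 44.9
```

Request:
{"fn": "step_arm", "kwargs": {
  "rows": [
    [0,0,0,0,0,0,0],
    [0,0,0,0,0,0,0],
    [0,0,0,0,0,0,0],
    [0,0,0,0,0,0,0],
    [0,0,0,0,0,0,0],
    [0,0,0,0,0,0,0]
  ]
}}

```text
time_s: 19.58
position: [0.4828, -0.2685, 0.2071]
ee_rot: [0.597, 0.378, 0.599, -0.375]
wrist_force: [-0.1, 0.2, -1.3]
opening: 0.0356
grasp_force: 44.9
```

```bash
python3 - <<'E'
from workcell import robot
s=robot.state();print(s["position"],abs(s["qvel"]).max(),s["wrist_force"],s["grasp_force"])
print(robot.close_job())
E
```

```text
[ 0.48275696 -0.26850755  0.20713464] 0.0015787391783768454 [-0.10250731  0.22037536 -1.32725578] 44.8841868841555
the job is handed in; nothing more can be done
None
```

I handed the job in at about 19.6 s: the first end tried stopped like the shallow recess, the other slipped about 2 cm onto the rod, and the spacer is now held still, bore up, about 21 cm above the bench in front of the laser unit; the hand-in returned no verdict.

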